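# Load a spool into the spring magazine

## Robot

A 6-joint arm with a two-finger parallel gripper is mounted at the origin on a cart in front of the work surface, level with it; the furniture and walls round the work are solid. World frame = base frame: x ahead of the robot, y to its left, z up, the work surface at z = 0. Lengths are in m, angles in rad, forces in N, time in s.
With the tool pointing down it reaches from about 0.325 to 1 m from the base axis. Payload 5.1 kg.
Tool frame: the origin (TCP) lies midway between the tips of the shut fingers; the grasp point (between the pads) lies 19 mm behind it; z points along the fingers, y is the line along which they close (so a half turn about z gives the same grasp; the last joint's range is limited). The gripper opens to 85 mm and grips with 20 to 120 N. Pads are 22 mm wide; open, the fingers measure 114 mm over their backs; the gripper's body (76 mm by 85 mm) begins 54 mm behind the grasp point. The pads swing forward as they close: fully open they stand 13 mm farther back than shut.
Start: joints at [1.212, 0.124, 1.65, -0, 1.367, -0.083], TCP at [0.177, 0.625, 0.231] pointing down, gripper open.
Joint ranges: [-2.61, 2.61], [-1.02, 2.33], [0.03, 2.71], [-1.35, 4.49], [0.32, 2.68], [-2.91, 2.91]. Speed limits (rad/s): [2.57, 2.57, 3.14, 3.14, 3.14, 3.14].

## Interface

Orientations are given as a unit quaternion [x, y, z, w].
In Python, from rig import get_state, imaging, ctrl gives the robot as it stands.
- The arm moves only by the tool arm_command, never from a script. Its argument "motion" is a list of rows, each a list of 2 entries, a list of its own where there are three numbers: the shift along the tool's x, y, z in m, then the turn about the tool's z in degrees. In form: [[[x, y, z], turn], ...]. A call has 1 to 20 rows; each row is the pose to reach, as a shift and turn from the pose commanded when the call began, along the tool's axes at that moment; what a row does not reach only later rows make up. A row lasts 1/12 s, in which the tool goes at most 41.7 mm and 7.16 degrees, less where a joint would pass 70% of its speed; a pose out of reach is approached as far as the arm can. A call with a gripper value outside its range is refused whole. "hand" is the opening, from 0 (shut) to 1 (fully open), set as the call begins (left out, the last holds). The fingers move at their own pace and stop on an object; "grip_force" is the grip in N (left out, the last holds). Time passes only in rows, so rows that repeat a pose let the fingers close. It gives the time, the measured TCP pose, the force, the opening and the grip force at its end, in the units of the state.
- get_state(): the state, without advancing time (a new reading comes with each control period).
- imaging.snapshot(name): name is "scene" or "top"; returns a dict with "frame" (384x512x3 uint8, red, green, blue), "mtx" (3x3 intrinsics, pixels), "rvec" (rotation vector, rad) and "tvec" (3), from world to camera coordinates, as OpenCV has them. Camera axes: x right, y down, z forward; pixel columns grow to the right and rows downward; lengths in m; the calibration is good to about 2 mm. A picture is of the moment at which its call begins. There is no depth.
- ctrl.job_done(): hands the job in; it is judged then, once.
The state is a dict: "t": time; "q": joint angles; "joint_vel": joint speeds; "effort": joint torques, N m; "eef_pos": TCP position; "orientation": TCP orientation; "force": force on the tool from outside, world axes, zero at the start; "torque": the same for the moment, N m; "finger_gap": finger opening in m; "grip_force": force on a finger pad.
Only numpy, scipy, OpenCV 4.12 (cv2) and the standard library are available. Lean on these libraries where they do the work, as an engineer would, in place of code of your own. Each camera call takes 0.05 s, during which the arm holds its last target. There are 200 camera calls.

## Task

The spring magazine on the desk holds one spool of string. Load the spare spool on top of it: stand it upright in the mouth and press it straight down, against the spring, until its upper flange has snapped under both catches and the magazine holds both spools. Leave the other things on the desk where they are.

Things in the scene. Friction and masses are not known exactly. Their poses are not given: they have to be found in the camera images.
- magazine: upright square grey sheet-metal tube on a dark base plate (110 x 120 x 6 mm), fixed to the desk. Origin: centre of its underside, on the desk; z up, y to the left catch, -x is the front with the sight slot. Four corner strips guide the spools (50 mm circle, smooth). Catch housings on the +y and -y sides, 44 mm wide, 30 to 49 mm off the axis, tops at 144 mm; nothing of the magazine is above 146 mm
- mouth (a point): point on the magazine's axis, level with the flat undersides of the catches: 122 mm above the desk. Front and back wall (+-x) reach 10 mm above it and end in lips 32 mm wide that flare out to 34 mm from the axis, 21 mm above it. A spool let go in the mouth stays on the catches' bevels, its underside about 8 mm above this point
- platform (a joint): spring platform that carries the pile: 0 m at its upper stop, one spool on it then has its top 1 mm below the catches; grows as it sinks, hard stop at 0.057 m. With two spools held under the catches it reads about 0.049. Its spring pushes up with about 4 N at 0, 10 N at the bottom; a spool's weight alone does not move it
- platform_top (a point): centre of the platform's upper face
- catch_left (a joint): spring bolt on the magazine's +y side, steel, forked into two teeth: 0 m = fully out; grows outward, at most 0.013. Flat below (122 mm above the desk), steeply bevelled above, up to 137 mm, so a spool pressed down pushes it outward. Pressing past both takes 10 to 18 N in all, platform spring included. It springs in twice: over the spool's lower flange (not yet loaded), then over the upper
- catch_right (a joint): the same catch on the magazine's -y side
- catch_left_nose (a point): point between the left catch's two teeth, at its underside; when out, 20 mm from the magazine's axis. The four teeth of both catches leave a clear circle of 40 mm
- catch_right_nose (a point): the same point of the right catch
- spare_spool: spool of string with wooden flanges, standing upright on the desk; 48 mm across the flanges, 50 mm high, flanges 6 mm thick, about 42 mm across the string; about 60 g. The top is a flat disc; press it near its centre, or it tilts and jams. Origin: centre of the underside, z up
- spare_mid (a point): centre of the spare spool, 25 mm above its underside
- loaded_spool: an identical spool, already in the magazine under the catches. Origin: centre of its underside
- loaded_mid (a point): centre of the loaded spool
- tin: open white tin, 60 mm across, 35 mm high; loose; not to be disturbed. Origin: centre of the underside
- marker: marker pen, 130 mm long, lying along its own y; loose; not to be disturbed. Origin: its middle, at the underside
There are look-alikes about, which are no part of the job. Leave any orange or pink look-alike of the spare_spool alone.

How it is judged:
By the outcome, as a careful person would: the job done as asked, in the order asked, and still so for the second after the job is handed in, with the robot touching nothing.
It also fails if it takes over 45 s, if anything falls off the work surface, if the arm or the gripper's body presses on something with over 40 N, if the wrist force passes 120 N, or if a joint passes its speed limit or range.

## Working session

There is one attempt and no reset: what is moved stays moved. The work goes in short steps, Python scripts to look and compute and a tool call to move; the robot and the scene stay as the last step left them, time stands still between calls to the robot, and variables do not carry over. Pictures are saved under pics/ and viewed, at most 10 in all, crops included, and the job is handed in when it is done.

Besides the shell and the picture viewer there is one more tool, called after "Call:" as name([rows], argument=value, ...), one row to a line, values as JSON. arm_command: Moves the arm, as the interface text tells. Its arguments: {"type":"object","properties":{"motion":{"type":"array","items":{"type":"array"}},"hand":{"type":"number"},"grip_force":{"type":"number"}},"required":["motion"]}

```bash
mkdir -p pics; cat > h.py <<'E'
import numpy as np, cv2
from rig import get_state, imaging, ctrl
def snap(n,f):
    s=imaging.snapshot(n); cv2.imwrite('pics/'+f,s['frame'][:,:,::-1]); np.savez('pics/'+f+'.npz',**s); return s
def ray(s,u,v,z):
    R=cv2.Rodrigues(np.array(s['rvec'],float))[0]; t=np.array(s['tvec'],float).ravel()
    d=R.T@np.linalg.solve(np.array(s['mtx']),[u,v,1]); c=-R.T@t
    return c+d*(z-c[2])/d[2]
def proj(s,p):
    return cv2.projectPoints(np.array(p,float).reshape(-1,3),np.array(s['rvec'],float),np.array(s['tvec'],float),np.array(s['mtx'],float),None)[0].reshape(-1,2)
E
python3 - <<'E'
from h import *
a=snap('top','top1.png');b=snap('scene','scene1.png')
for s in(a,b): 
    R=cv2.Rodrigues(np.array(s['rvec'],float))[0];print(-R.T@np.ravel(s['tvec']),s['mtx'])
s=get_state();print(s['t'],s['eef_pos'],s['orientation'],s['force'],s['finger_gap'])
E
```

```text
[ 0.44725303 -0.05470486  1.21185993] [[465.90893024   0.         249.74891939]
 [  0.         465.90893024 186.80193317]
 [  0.           0.           1.        ]]
[-0.13631499 -0.37010271  0.74312261] [[419.55417988   0.         262.65353113]
 [  0.         419.55417988 191.05736108]
 [  0.           0.           1.        ]]
0.1 [0.17685905 0.62489622 0.23019517] [ 1.37484810e-01  9.90503430e-01 -9.16645505e-04 -2.02766358e-04] [-0.11151833  0.31005644  0.09354182] 0.08572240750514591
```

View pics/top1.png

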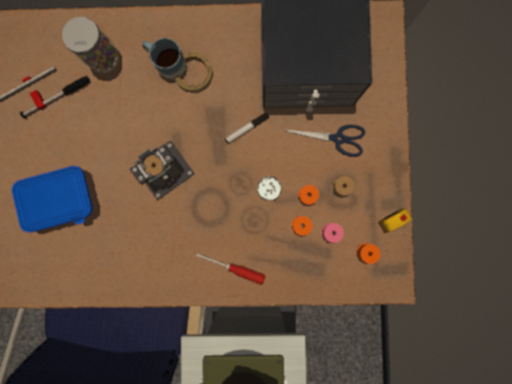

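View pics/scene1.png

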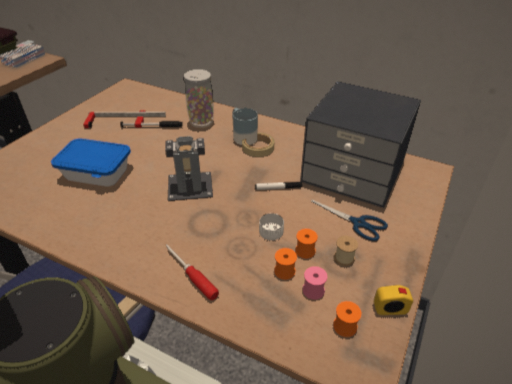

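Top view: the wooden spare spool is at about (344,186), with three orange and one pink look-alike around it. The magazine is at about (160,168) and the tin at (269,188). I'll enlarge both targets.

```bash
python3 - <<'E'
from h import *
a=cv2.imread('pics/top1.png');b=cv2.imread('pics/scene1.png')
def c(i,u,v,r): return cv2.resize(i[v-r:v+r,u-r:u+r],(400,300) if 0 else (390,300*390//300),interpolation=cv2.INTER_CUBIC)
def c(i,u,v,w,h): return cv2.resize(i[v-h:v+h,u-w:u+w],(400,300),interpolation=cv2.INTER_CUBIC)
o=np.vstack([np.hstack([c(a,162,168,40,30),c(a,344,186,40,30)]),np.hstack([c(b,190,168,48,36),c(b,344,250,40,30)])])
cv2.imwrite('pics/crop1.png',o)
E
```

```text
(no output)
```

View pics/crop1.png

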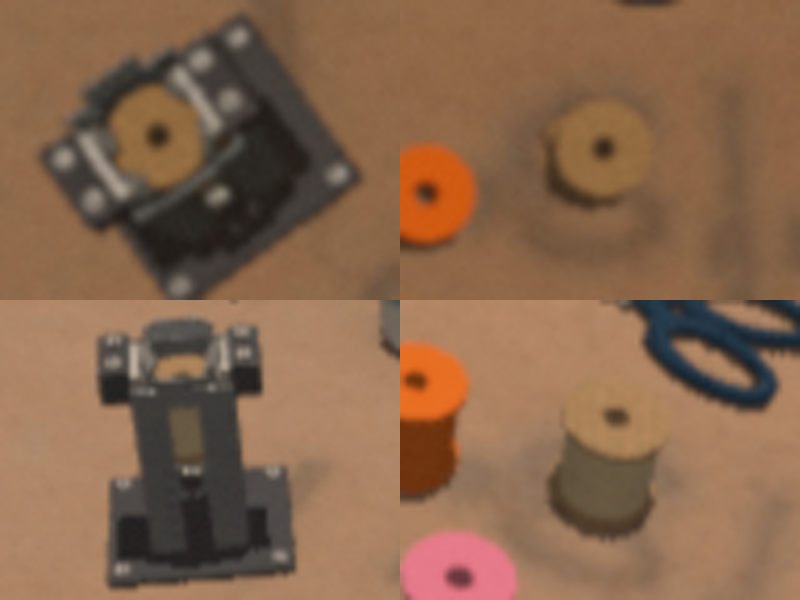

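```bash
python3 - <<'E'
from h import *
a=dict(np.load('pics/top1.png.npz'));b=dict(np.load('pics/scene1.png.npz'))
T=lambda u,v,z,u0,v0:ray(a,u0+(u+.5)/5-.5,v0+(v+.5)/5-.5,z)
S=lambda u,v,z,k,u0,v0:ray(b,u0+(u+.5)*k-.5,v0+(v-300+.5)*k-.5,z)
print('spare top',T(203,149,.05,304,156),'scene',S(215,416,.05,.2,304,220))
print('loaded',T(157,135,.121,122,138))
h=[T(u,v,.144,122,138) for u,v in[(201,60),(230,100),(63,158),(93,200)]]
h=np.array(h);print('housing',h,h.mean(0)); d=h[2:].mean(0)-h[:2].mean(0);print(d,np.linalg.norm(d),np.degrees(np.arctan2(-d[0],d[1])))
c=[T(u,v,.007,122,138) for u,v in[(238,38),(180,287)]];print('base top',np.mean(c,0),c)
c=np.array([S(u,v,.007,.24,142,132) for u,v in[(123,485),(275,473),(280,556),(123,570)]]);print('base scene',c.mean(0),c)
h=np.array([S(u,v,.144,.24,142,132) for u,v in[(112,339),(115,352),(238,333),(242,353)]]);print('housing scene',h.mean(0),h)
# hue-segment spare & loaded
hsv=cv2.cvtColor(a['frame'],cv2.COLOR_RGB2HSV)
for n,u,v,z in(('spare',344,185,.05),('loaded',153,165,.121)):
    print(n,a['frame'][v-7:v+8:2,u-9:u+10:2].tolist()[3])
for n,(u,v),z in(('scissors',(345,150),0),('or1',(309,195),.05),('or2',(302,226),.05),('pink',(333,233),.05),('tin',(269,188),.035),('mug',(168,60),.09),('marker',(247,127),0.01)): print(n,ray(a,u,v,z))
E
```

```text
spare top [ 0.52559185 -0.26098596  0.05      ] scene [ 0.52916535 -0.25722411  0.05      ]
loaded [0.57756122 0.20067059 0.121     ]
housing [[0.60947458 0.17471991 0.144     ]
 [0.59053433 0.16124039 0.144     ]
 [0.56485892 0.2391276  0.144     ]
 [0.54507252 0.22510273 0.144     ]] [0.57748508 0.20004766 0.144     ]
[-0.04503873  0.06413502  0.        ] 0.07836956032851833 35.07840037936898
base top [0.5764689  0.20000432 0.007     ] [array([0.64154635, 0.18464365, 0.007     ]), array([0.51139144, 0.21536499, 0.007     ])]
base scene [0.58033718 0.20437904 0.007     ] [[0.58692783 0.27200387 0.007     ]
 [0.64616805 0.18813174 0.007     ]
 [0.5732916  0.13799311 0.007     ]
 [0.51496127 0.21938747 0.007     ]]
housing scene [0.58192694 0.20692891 0.144     ] [[0.56803593 0.24536207 0.144     ]
 [0.55724283 0.23515726 0.144     ]
 [0.60993851 0.18079062 0.144     ]
 [0.59249051 0.16640569 0.144     ]]
spare [[119, 86, 53], [146, 106, 65], [144, 105, 63], [144, 104, 64], [96, 69, 43], [79, 57, 35], [134, 98, 58], [148, 108, 65], [146, 107, 64], [143, 104, 65]]
loaded [[111, 89, 67], [144, 106, 64], [150, 111, 66], [140, 103, 61], [73, 52, 32], [66, 47, 31], [130, 95, 58], [146, 106, 65], [142, 105, 66], [115, 99, 82]]
scissors [ 0.62144686 -0.27454623  0.        ]
or1 [ 0.50307806 -0.17313374  0.05      ]
or2 [ 0.42643983 -0.15405386  0.05      ]
pink [ 0.40811107 -0.23011139  0.05      ]
tin [ 0.52312303 -0.07420806  0.035     ]
mug [0.84049045 0.17050775 0.09      ]
marker [ 0.68514178 -0.02004275  0.01      ]
```

```bash
cat >> h.py <<'E'
from scipy.spatial.transform import Rotation as Ro
def go(p,ang=None):
    s=get_state(); R=Ro.from_quat(s['orientation']).as_matrix()
    a=np.degrees(np.arctan2(R[1,1],R[0,1]))
    print('t',round(s['t'],2),'pos',np.round(s['eef_pos'],4),'axis',round(a,2),'F',np.round(s['force'],1),'gap',round(s['finger_gap'],4),'q',np.round(s['q'],2))
    print(' shift',np.round(R.T@(np.array(p)-s['eef_pos']),4),'turn',None if ang is None else round((a-ang+90)%180-90,2))
E
python3 - <<'E'
from h import *
go([.527,-.259,.15],125.3)
E
```

```text
t 0.1 pos [0.1769 0.6249 0.2302] axis 74.2 F [-0.1  0.3  0.1] gap 0.0857 q [ 1.21  0.12  1.65 -0.    1.37 -0.08]
 shift [-0.5777 -0.755   0.0815] turn -51.1
```

Call:
arm_command([
  [[-0.578,-0.755,0],-51],
  [[-0.578,-0.755,0],-51],
  [[-0.578,-0.755,0],-51],
  [[-0.578,-0.755,0],-51],
  [[-0.578,-0.755,0],-51],
  [[-0.578,-0.755,0],-51],
  [[-0.578,-0.755,0],-51],
  [[-0.578,-0.755,0],-51],
  [[-0.578,-0.755,0],-51],
  [[-0.578,-0.755,0],-51],
  [[-0.578,-0.755,0],-51],
  [[-0.578,-0.755,0],-51],
  [[-0.578,-0.755,0],-51],
  [[-0.578,-0.755,0],-51],
  [[-0.578,-0.755,0],-51],
  [[-0.578,-0.755,0],-51],
  [[-0.578,-0.755,0],-51],
  [[-0.578,-0.755,0],-51],
  [[-0.578,-0.755,0],-51],
  [[-0.578,-0.755,0],-51],
], hand=0.8, grip_force=25)

```text
t: 1.77
eef_pos: [0.4805, -0.1417, 0.2309]
orientation: [-0.302, 0.953, 0.0, -0.0]
force: [0.8, 0.4, 0.5]
finger_gap: 0.0682
grip_force: 0.0
```

```bash
python3 - <<'E'
from h import *
go([.527,-.259,.15],125.3)
E
```

```text
t 1.77 pos [ 0.4805 -0.1417  0.2309] axis 125.15 F [0.8 0.4 0.5] gap 0.0682 q [-0.39 -0.21  1.98  0.    1.38 -2.58]
 shift [ 0.0295 -0.1227  0.0809] turn -0.15
```

Call:
arm_command([
  [[0.029,-0.123,0],0],
  [[0.029,-0.123,0],0],
  [[0.029,-0.123,0],0],
  [[0.029,-0.123,0],0],
  [[0.029,-0.123,0.081],0],
  [[0.029,-0.123,0.081],0],
  [[0.029,-0.123,0.081],0],
  [[0.029,-0.123,0.081],0],
])

```text
t: 2.43
eef_pos: [0.5257, -0.2554, 0.1474]
orientation: [-0.302, 0.953, 0.003, -0.002]
force: [0.3, 0.9, 0.3]
finger_gap: 0.0685
grip_force: 0.0
```

```bash
python3 - <<'E'
from h import *
go([.527,-.259,.016],125.3)
a=snap('top','top2.png');b=snap('scene','scene2.png')
u,v=proj(b,[.527,-.259,.1])[0].astype(int);i=b['frame'][v-75:v+75,u-75:u+75,::-1]
x,y=proj(a,[.527,-.259,.1])[0].astype(int);j=a['frame'][y-50:y+50,x-50:x+50,::-1]
cv2.imwrite('pics/crop2.png',np.hstack([cv2.resize(i,(400,400)),cv2.resize(j,(400,400))]))
E
```

```text
t 2.43 pos [ 0.5257 -0.2554  0.1474] axis 125.2 F [0.3 0.9 0.3] gap 0.0685 q [-0.54  0.05  1.87  0.    1.22 -2.73]
 shift [ 0.0006 -0.0045  0.1313] turn -0.1
```

View pics/crop2.png

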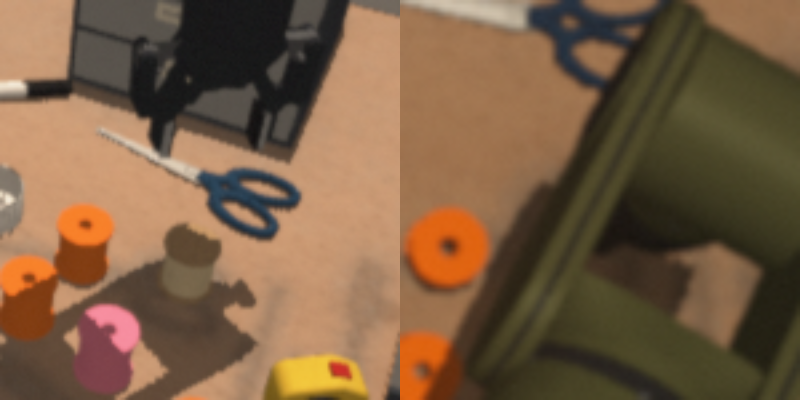

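The scene crop shows the open fingertips at about (163,150) and (260,140), straddling the wooden spool with nothing in the way. The top camera's view of it is blocked by the arm. I'll descend, squeeze, reopen, turn 90° and squeeze again to centre the spool.

Call:
arm_command([
  [[0,0,0.04],0],
  [[0,0,0.08],0],
  [[0,0,0.11],0],
  [[0,0,0.131],0],
  [[0,0,0.131],0],
  [[0,0,0.131],0],
  [[0,0,0.131],0],
])

```text
t: 3.12
eef_pos: [0.5302, -0.2581, 0.0231]
orientation: [-0.302, 0.953, -0.002, 0.002]
force: [-0.1, 0.2, 0.3]
finger_gap: 0.0681
grip_force: 0.0
```

Call:
arm_command([
  [[0,0,0],0],
  [[0,0,0],0],
  [[0,0,0],0],
  [[0,0,0],0],
  [[0,0,0],0],
  [[0,0,0],0],
  [[0,0,0],0],
  [[0,0,0],0],
], hand=0.4, grip_force=20)

```text
t: 3.78
eef_pos: [0.5297, -0.2579, 0.0226]
orientation: [-0.302, 0.953, -0.002, 0.002]
force: [0.2, 0.8, 7.2]
finger_gap: 0.045
grip_force: 19.5
```

```bash
python3 - <<'E'
from h import *
go([.527,-.259,.016],35.3)
E
```

```text
t 3.78 pos [ 0.5297 -0.2579  0.0226] axis 125.19 F [0.2 0.8 7.2] gap 0.045 q [-0.54  0.21  1.94  0.    0.99 -2.73]
 shift [0.0029 0.0007 0.0065] turn 89.89
```

```bash
python3 - <<'E'
from h import *
b=snap('scene','scene3.png')
u,v=proj(b,[.527,-.259,.05])[0].astype(int);i=b['frame'][v-50:v+50,u-60:u+60,::-1]
cv2.imwrite('pics/crop3.png',cv2.resize(i,(720,600),interpolation=cv2.INTER_CUBIC))
E
```

```text
(no output)
```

View pics/crop3.png

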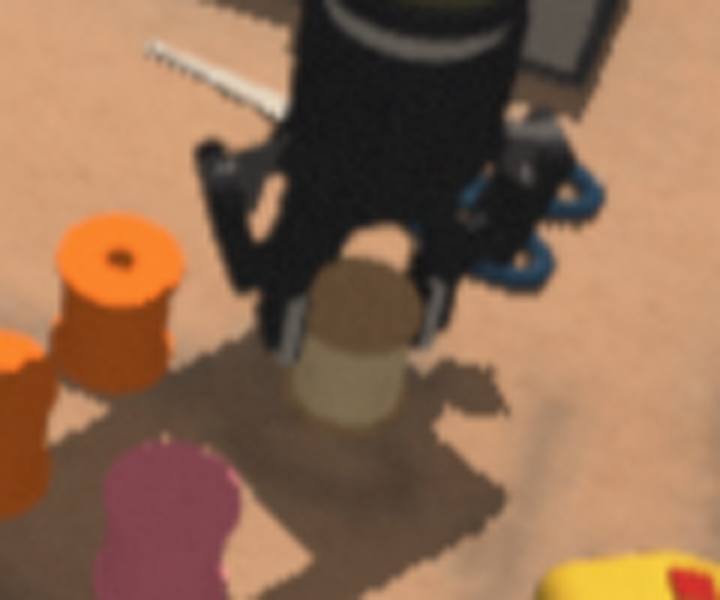

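The spool stands upright with its upper flange centred between the pads, at about (360,300) in the crop. Next I'll open, turn 90° and regrip.

Call:
arm_command([
  [[0,0,0],0],
  [[0,0,0],0],
  [[0,0,0],0],
  [[0,0,0],0],
  [[0,0,0.003],90],
  [[0,0,0.003],90],
  [[0,0,0.003],90],
  [[0,0,0.003],90],
  [[0,0,0.003],90],
  [[0,0,0.003],90],
  [[0,0,0.003],90],
  [[0,0,0.003],90],
  [[0,0,0.003],90],
  [[0,0,0.003],90],
  [[0,0,0.003],90],
  [[0,0,0.003],90],
  [[0,0,0.003],90],
  [[0,0,0.003],90],
  [[0,0,0.003],90],
  [[0,0,0.003],90],
], hand=0.8)

```text
t: 5.5
eef_pos: [0.5276, -0.2567, 0.0161]
orientation: [0.46, 0.888, 0.0, -0.0]
force: [0.7, -0.1, -0.1]
finger_gap: 0.0678
grip_force: 0.0
```

Call:
arm_command([
  [[0,0,0],0],
  [[0,0,0],0],
  [[0,0,0],0],
  [[0,0,0],0],
  [[0,0,0],0],
  [[0,0,0],0],
  [[0,0,0],0],
  [[0,0,0],0],
  [[0,0,0],0],
], hand=0.4, grip_force=25)

```text
t: 6.25
eef_pos: [0.5279, -0.2568, 0.0165]
orientation: [0.46, 0.888, 0.0, 0.0]
force: [1.1, 1.3, 2.2]
finger_gap: 0.0452
grip_force: 25.6
```

```bash
python3 - <<'E'
from h import *
go([.579,.203,.22],35.3)
E
```

```text
t 6.25 pos [ 0.5279 -0.2568  0.0165] axis 35.2 F [1.1 1.3 2.2] gap 0.0452 q [-0.54  0.21  1.94  0.    0.99 -1.16]
 shift [ 0.3462  0.3068 -0.2035] turn -0.1
```

Call:
arm_command([
  [[0,0,-0.03],0],
  [[0,0,-0.06],0],
  [[0,0,-0.1],0],
  [[0,0,-0.14],0],
  [[0,0,-0.17],0],
  [[0,0,-0.185],0],
  [[0.025,0.022,-0.19],0],
  [[0.05,0.044,-0.19],0],
  [[0.076,0.067,-0.19],0],
  [[0.102,0.09,-0.19],0],
  [[0.128,0.113,-0.19],0],
  [[0.154,0.136,-0.19],0],
  [[0.18,0.16,-0.19],0],
  [[0.206,0.183,-0.19],0],
  [[0.232,0.206,-0.19],0],
  [[0.258,0.229,-0.19],0],
  [[0.284,0.252,-0.19],0],
  [[0.31,0.275,-0.19],0],
  [[0.335,0.297,-0.19],0],
  [[0.346,0.307,-0.19],0],
])

```text
t: 7.92
eef_pos: [0.5785, 0.2061, 0.2055]
orientation: [0.459, 0.888, -0.0, -0.001]
force: [0.4, -0.6, -0.3]
finger_gap: 0.0449
grip_force: 25.9
```

Call:
arm_command([
  [[0,0,0.02],0],
  [[0,0,0.02],0],
  [[0,0,0.02],0],
])

```text
t: 8.17
eef_pos: [0.5778, 0.2022, 0.1842]
orientation: [0.46, 0.888, -0.002, -0.002]
force: [0.2, -0.9, -0.9]
finger_gap: 0.045
grip_force: 25.9
```

```bash
python3 - <<'E'
from h import *
go([.579,.203,.18],35.3)
a=snap('top','top4.png');b=snap('scene','scene4.png')
u,v=proj(b,[.579,.203,.15])[0].astype(int);i=b['frame'][v-50:v+50,u-50:u+50,::-1]
x,y=proj(a,[.579,.203,.15])[0].astype(int);j=a['frame'][y-50:y+50,x-50:x+50,::-1]
print(u-50,v-50,x-50,y-50)
cv2.imwrite('pics/crop4.png',np.hstack([cv2.resize(i,(500,500),interpolation=cv2.INTER_CUBIC),cv2.resize(j,(300,300)).repeat(2,0)[:500]]))
E
```

```text
t 8.17 pos [0.5778 0.2022 0.1842] axis 35.2 F [ 0.2 -0.9 -0.9] gap 0.045 q [ 0.25  0.08  1.78 -0.    1.29 -0.36]
 shift [-0.      0.0015  0.0042] turn -0.1
134 91 99 112
```

View pics/crop4.png

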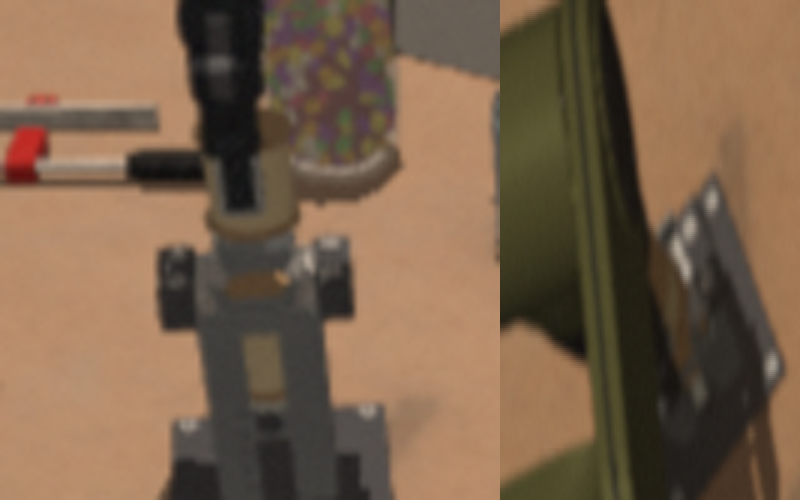

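```bash
cat > ov.py <<'E'
from h import *
from scipy.optimize import least_squares
b=dict(np.load('pics/scene4.png.npz'));U,V=134,91
th=np.linspace(0,2*np.pi,180)
def circ(x,y,z,r): return np.c_[x+r*np.cos(th),y+r*np.sin(th),0*th+z]
cp=lambda P:(proj(b,P)-[U,V]+.5)*5-.5
def f(p):
    c=np.vstack([cp(circ(p[0],p[1],p[2]+h,.024)) for h in(0,.006)])
    return [c[:,0].min()-205,c[:,0].max()-299,c[:,1].max()-240, (p[2]-.1677)*3e3]
r=least_squares(f,[.579,.203,.168]);print('spool bottom',r.x,r.fun)
mx,my,yaw=.5803,.2045,np.radians(35.1)
def M(P): P=np.array(P,float); c,s=np.cos(yaw),np.sin(yaw); return np.c_[mx+c*P[:,0]-s*P[:,1],my+s*P[:,0]+c*P[:,1],P[:,2]]
im=cv2.resize(b['frame'][V:V+100,U:U+100,::-1],(500,500),interpolation=cv2.INTER_CUBIC);raw=im.copy()
def pl(P,c,cl=True): cv2.polylines(im,[np.round(cp(P)*8).astype(np.int32)],cl,c,1,cv2.LINE_AA,3)
for s in(1,-1):
    pl(M([(x,s*y,.144) for x,y in((-.022,.03),(.022,.03),(.022,.049),(-.022,.049))]),(0,255,0))
    pl(M([(-.022,.03,.144) if 0 else (-.022,s*.049,.144),(-.022,s*.049,.122),(-.022,s*.03,.122),(-.022,s*.03,.144)]),(0,255,0))
    pl(M([(s*.034,-.016,.143),(s*.034,.016,.143)]),(255,255,0))
pl(M([(-.055,-.06,.006),(-.055,.06,.006),(.055,.06,.006),(.055,-.06,.006)]),(255,0,255))
pl(circ(*r.x,.024),(0,0,255));pl(circ(mx,my,.121,.024),(255,0,0))
cv2.imwrite('pics/ov4.png',im)
E
python3 ov.py
```

```text
spool bottom [0.5870006  0.20711158 0.16766821] [-1.70643489  1.72423859 -0.10874552 -0.0953582 ]
```

View pics/ov4.png

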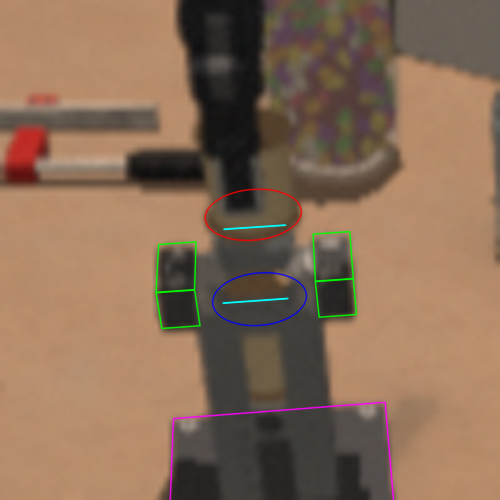

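The overlay fits: the housings (green) and base (magenta) land on the image. The spool's lower flange is about 2 mm towards -y of the mouth and within the lip funnel in x. I'll shift it and lower it.

Call:
arm_command([
  [[0.002,0,0],0],
  [[0.002,0,0.005],0],
  [[0.002,0,0.01],0],
  [[0.002,0,0.015],0],
  [[0.002,0,0.02],0],
  [[0.002,0,0.025],0],
  [[0.002,0,0.028],0],
  [[0.002,0,0.028],0],
  [[0.002,0,0.028],0],
])

```text
t: 9.02
eef_pos: [0.5778, 0.2045, 0.158]
orientation: [0.46, 0.888, -0.0, -0.0]
force: [0.1, 0.6, -0.6]
finger_gap: 0.0454
grip_force: 25.9
```

```bash
python3 - <<'E'
from h import *
go([.578,.203,.148],35.2)
E
```

```text
t 9.02 pos [0.5778 0.2045 0.158 ] axis 35.2 F [ 0.1  0.6 -0.6] gap 0.0454 q [ 0.25  0.1   1.8  -0.    1.24 -0.36]
 shift [-0.0013 -0.0007  0.01  ] turn 0.0
```

Call:
arm_command([
  [[0,0,0.003],0],
  [[0,0,0.006],0],
  [[0,0,0.009],0],
  [[0,0,0.009],0],
  [[0,0,0.009],0],
])

```text
t: 9.43
eef_pos: [0.5778, 0.2045, 0.149]
orientation: [0.46, 0.888, -0.0, -0.0]
force: [0.2, 0.4, -0.4]
finger_gap: 0.045
grip_force: 25.9
```

```bash
python3 - <<'E'
from h import *
go([.578,.203,.148],35.2)
b=snap('scene','scene5.png')
cv2.imwrite('pics/crop5.png',cv2.resize(b['frame'][91:191,134:234,::-1],(600,600),interpolation=cv2.INTER_CUBIC))
E
```

```text
t 9.43 pos [0.5778 0.2045 0.149 ] axis 35.2 F [ 0.2  0.4 -0.4] gap 0.045 q [ 0.25  0.11  1.81 -0.    1.22 -0.36]
 shift [-0.0014 -0.0007  0.001 ] turn -0.0
```

View pics/crop5.png

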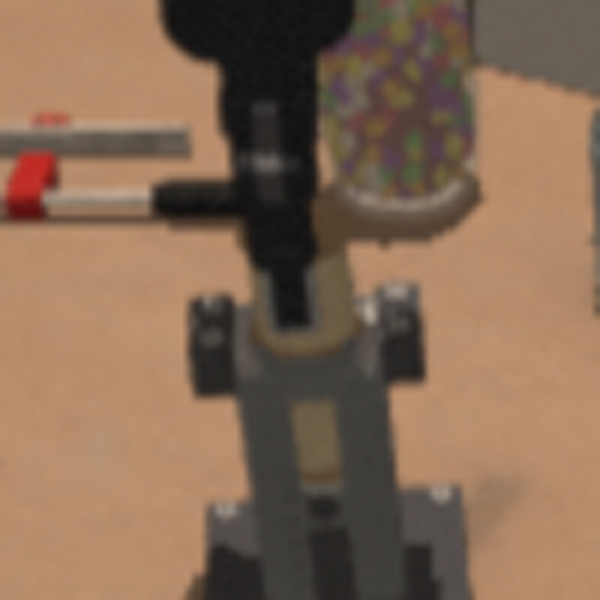

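The lower flange (centre about (305,340)) is in the mouth between the catches (centre about 308). I'll lower 3 mm, release and rise.

Call:
arm_command([
  [[0,0,0.002],0],
  [[0,0,0.003],0],
  [[0,0,0.003],0],
])

```text
t: 9.73
eef_pos: [0.5782, 0.2046, 0.1464]
orientation: [0.46, 0.888, 0.0, 0.0]
force: [0.0, 0.2, -0.2]
finger_gap: 0.045
grip_force: 25.9
```

Call:
arm_command([
  [[0,0,0],0],
  [[0,0,0],0],
  [[0,0,0],0],
  [[0,0,0],0],
  [[0,0,0],0],
  [[0,0,-0.02],0],
  [[0,0,-0.04],0],
  [[0,0,-0.06],0],
  [[0,0,-0.09],0],
  [[0,0,-0.09],0],
], hand=0.8)

```text
t: 10.57
eef_pos: [0.5809, 0.2054, 0.2437]
orientation: [0.46, 0.888, 0.004, 0.004]
force: [0.2, -0.0, 1.6]
finger_gap: 0.0682
grip_force: 0.0
```

```bash
python3 - <<'E'
from h import *
go([.578,.203,.2],35.2)
b=snap('scene','scene6.png');a=snap('top','top6.png')
i=b['frame'][91:191,134:234,::-1]; j=a['frame'][112:212,99:199,::-1]
f=lambda k:cv2.resize(k,(400,400),interpolation=cv2.INTER_CUBIC)
cv2.imwrite('pics/crop6.png',np.hstack([f(i),f(j)]))
E
```

```text
t 10.57 pos [0.5809 0.2054 0.2437] axis 35.2 F [ 0.2 -0.   1.6] gap 0.0682 q [ 0.25  0.04  1.72  0.    1.37 -0.36]
 shift [-0.0001 -0.0042  0.0437] turn 0.0
```

View pics/crop6.png

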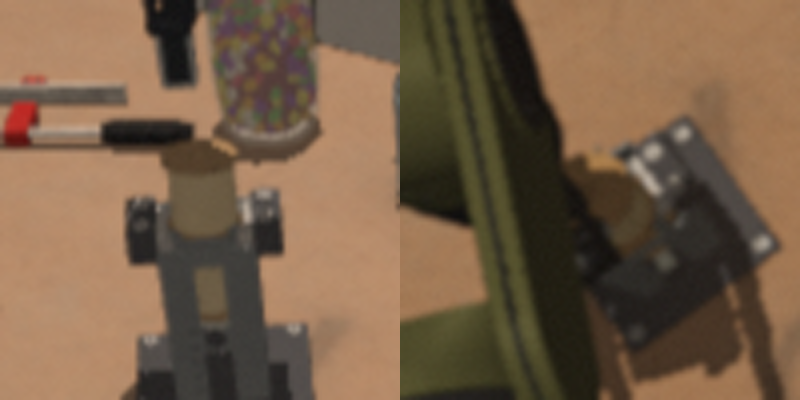

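```bash
python3 - <<'E'
from h import *
b=dict(np.load('pics/scene6.png.npz'));a=dict(np.load('pics/top6.png.npz'))
th=np.linspace(0,2*np.pi,180)
for z in(.180,.174,.130):
    c=(proj(b,np.c_[.5803+.024*np.cos(th),.2045+.024*np.sin(th),0*th+z])-[134,91]+.5)*4-.5
    print(z,c.min(0),c.max(0))
c=(proj(a,np.c_[.577+.024*np.cos(th),.2002+.024*np.sin(th),0*th+.18])-[99,112]+.5)*4-.5+[400,0]
print('top',c.min(0),c.max(0))
E
```

```text
0.18 [158.35217118 140.10897481] [236.15229603 181.22100765]
0.174 [159.5337878  148.24623255] [237.04201048 189.49324355]
0.13 [167.93966515 206.16902809] [243.37238511 248.31537487]
top [551.2607473  158.29549242] [636.4185087  243.45198494]
```

Spool stands upright on the bevels: top rim at 161–237 px against 158–236 predicted for a centred spool. Now I'll shut the fingers and line up for the press.

Call:
arm_command([
  [[0,0,0],0],
  [[0,0,0],0],
  [[0,0,0],0],
  [[0,0,0],0],
  [[0,0,0],0],
  [[0,0,0],0],
  [[0,0,0],0],
  [[0,0,0],0],
  [[0,0,0],0],
  [[0,0,0],0],
], hand=0)

```text
t: 11.5
eef_pos: [0.578, 0.2046, 0.2364]
orientation: [0.46, 0.888, 0.0, 0.0]
force: [-0.3, -0.4, 0.1]
finger_gap: 0.0001
grip_force: 0.0
```

```bash
python3 - <<'E'
from h import *
go([.579,.203,.188],35.2)
E
```

```text
t 11.5 pos [0.578  0.2046 0.2364] axis 35.2 F [-0.3 -0.4  0.1] gap 0.0001 q [ 0.25  0.04  1.73  0.    1.37 -0.36]
 shift [-0.0018 -0.0001  0.0484] turn -0.0
```

Call:
arm_command([
  [[-0.002,0,0.02],0],
  [[-0.002,0,0.035],0],
  [[-0.002,0,0.048],0],
  [[-0.002,0,0.052],0],
  [[-0.002,0,0.056],0],
  [[-0.002,0,0.06],0],
  [[-0.002,0,0.063],0],
  [[-0.002,0,0.066],0],
  [[-0.002,0,0.069],0],
  [[-0.002,0,0.072],0],
  [[-0.002,0,0.075],0],
])

```text
t: 12.42
eef_pos: [0.5797, 0.2032, 0.1621]
orientation: [0.46, 0.888, 0.001, 0.001]
force: [-0.9, 0.2, 4.8]
finger_gap: -0.0003
grip_force: 2.2
```

```bash
python3 - <<'E'
from h import *
go([.579,.203,.118],35.2)
E
```

```text
t 12.42 pos [0.5797 0.2032 0.1621] axis 35.2 F [-0.9  0.2  4.8] gap -0.0003 q [ 0.25  0.1   1.8   0.    1.24 -0.36]
 shift [ 0.0002 -0.0008  0.0441] turn -0.0
```

The lower flange is past the catches and the force (4.8 N) is just the platform spring. I'll keep pressing.

Call:
arm_command([
  [[0,0,0.004],0],
  [[0,0,0.008],0],
  [[0,0,0.012],0],
  [[0,0,0.016],0],
  [[0,0,0.02],0],
  [[0,0,0.024],0],
  [[0,0,0.027],0],
  [[0,0,0.03],0],
  [[0,0,0.033],0],
  [[0,0,0.036],0],
])

```text
t: 13.25
eef_pos: [0.58, 0.2032, 0.1273]
orientation: [0.46, 0.888, 0.001, 0.001]
force: [-5.5, -0.2, 20.6]
finger_gap: -0.0001
grip_force: 11.0
```

Call:
arm_command([
  [[0,0,0.002],0],
  [[0,0,0.004],0],
  [[0,0,0.006],0],
  [[0,0,0.006],0],
  [[0,0,0.006],0],
])

```text
t: 13.67
eef_pos: [0.5799, 0.2032, 0.1206]
orientation: [0.46, 0.888, 0.001, 0.001]
force: [-1.5, 0.7, 9.0]
finger_gap: -0.0003
grip_force: 4.1
```

Call:
arm_command([
  [[0,0,0.002],0],
  [[0,0,0.003],0],
  [[0,0,0.003],0],
  [[0,0,0.003],0],
])

```text
t: 14.0
eef_pos: [0.58, 0.2032, 0.1177]
orientation: [0.46, 0.888, 0.001, 0.001]
force: [-1.9, 0.3, 8.3]
finger_gap: -0.0002
grip_force: 4.3
```

Call:
arm_command([
  [[0,0,-0.004],0],
  [[0,0,-0.01],0],
  [[0,0,-0.02],0],
  [[0,0,-0.04],0],
  [[0,0,-0.07],0],
  [[0,0,-0.1],0],
  [[-0.04,-0.04,-0.13],0],
  [[-0.07,-0.07,-0.13],0],
  [[-0.1,-0.1,-0.13],0],
  [[-0.13,-0.13,-0.13],0],
  [[-0.15,-0.15,-0.13],0],
  [[-0.15,-0.15,-0.13],0],
  [[-0.15,-0.15,-0.13],0],
])

```text
t: 15.08
eef_pos: [0.5423, -0.0086, 0.2459]
orientation: [0.462, 0.887, -0.0, -0.0]
force: [0.4, -0.1, -1.2]
finger_gap: -0.0002
grip_force: 0.0
```

```bash
python3 - <<'E'
from h import *
go([.579,.203,.118],35.2)
b=snap('scene','scene7.png');a=snap('top','top7.png')
i=b['frame'][91:191,134:234,::-1]; j=a['frame'][118:218,112:212,::-1]
f=lambda k:cv2.resize(k,(400,400),interpolation=cv2.INTER_CUBIC)
cv2.imwrite('pics/crop7.png',np.vstack([np.hstack([f(i),f(j)]),np.hstack([cv2.resize(k['frame'][:,:,::-1],(267,200)) for k in(a,b)]+[np.zeros((200,266,3),np.uint8)])]))
E
```

```text
t 15.08 pos [ 0.5423 -0.0086  0.2459] axis 34.94 F [ 0.4 -0.1 -1.2] gap -0.0002 q [-0.11 -0.12  1.87 -0.    1.39 -0.72]
 shift [0.1523 0.1514 0.1279] turn -0.26
```

View pics/crop7.png

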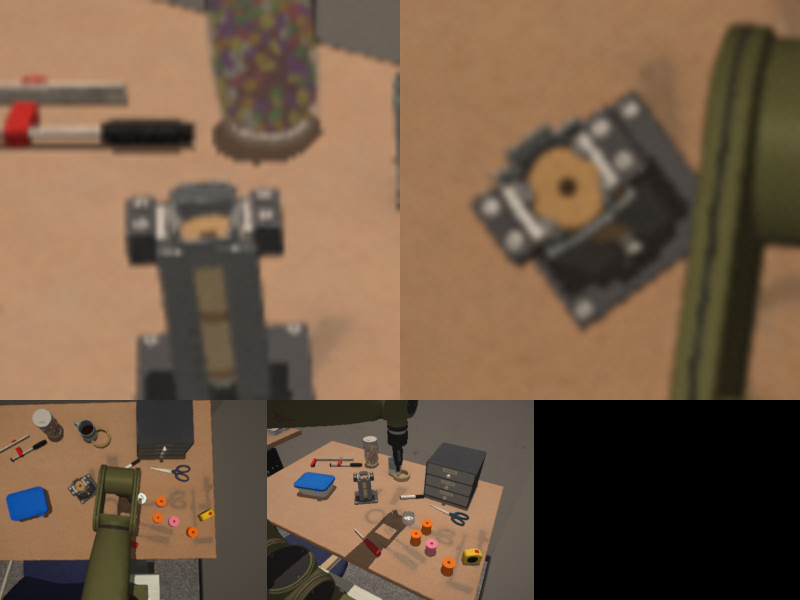

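The spool's top sits flat under both catches, the sight slot shows both spools at about (212,315), and everything else is where it was. The robot is clear, so I'm handing in.

```bash
python3 -c "
from h import *
print(ctrl.job_done())"
```

```text
the job is handed in; nothing more can be done
None
```

The spare spool is loaded: both spools now sit in the magazine under the two catches, nothing else on the desk looks moved in the final pictures, and the job was handed in at about 15 s.

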